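Open the sprinkle doser and zero its counter

TASK

Get the sprinkle doser ready for refilling: unscrew its stiff grey cap (anticlockwise, regripping as often as needed) until it lifts free, set it down gently inside the shallow white dish, flat and right way up, and turn the black counter knob on the same machine back anticlockwise to its zero stop. Leave the other things on the table where they are.

Things in the scene. Friction and masses are not known exactly. Their poses are not given: they have to be found in the camera images.
- cap_mid (a point): Round grey screw cap standing on the doser's neck, z up. 62 mm across, 48 mm tall: the upper 20 mm is a solid round grip (any yaw will do), below it a hollow skirt 59 mm across, open underneath. This point: on the cap's axis, mid-grip, 10 mm below its top, 38 mm above its underside. Mass about 0.16 kg. A sprung seal makes the first turns stiff (up to 0.5 N m): grip with 60 N or more.
- doser: The doser: metal box fixed to the table, 140 mm (its x) by 270 mm (its y) by 66 mm tall, origin at the centre of its underside, z up. The cap's neck stands on its top at (0, +70) mm in its frame, the counter knob at (0, -75) mm. Its yaw and place vary; it can be on the left or the right of the table.
- neck (a point): Centre of the top of the doser's threaded neck (29 mm tall, 49 mm across the thread), inside the cap at the start. The cap is clear of it once its underside is above this point.
- counter_grip (a point): Grip point of the counter knob, on its vertical axis, 7 mm below the top of its bar. Black disc 60 mm across, 8 mm thick, on a steel foot (84 mm across); across it stands a grip bar 57 mm long, 14 mm thick, rising 30 mm above the disc. The x axis lies along the bar and turns with it; a white line on the bar marks the -x end. At zero the bar lies along the doser's x axis.
- counter (a joint): Angle of the counter knob, rad: 0 at the zero stop (a hard stop), growing clockwise seen from above; it starts at 0.8 to 1.4 and stays where it is left. Friction 0.05 N m.
- dish: Shallow round white dish lying loose on the table: inner floor 150 mm across and 4 mm above the table, thin rim 168 mm across at the top and 12 mm tall. Origin at the centre of its underside, z up. On the other side of the table from the doser. Mass 0.6 kg.
- jar: Bystander, to be left alone: closed glass jar, 64 mm across, 100 mm tall, standing between the task's things. Origin at the centre of its underside.
- biscuit_a: Bystander, to be left alone: brown biscuit, 82 mm across, 12 mm thick, lying on the far side. Origin at the centre of its underside.
- biscuit_b: Bystander, to be left alone: brown biscuit, 82 mm across, 12 mm thick, lying on the left near side. Origin at the centre of its underside.
- cup: Bystander, to be left alone: open steel cup, 70 mm across, 80 mm tall. Origin at the centre of its underside.
- spatula: Bystander, to be left alone: spatula with black handle, 240 mm long, on the right near side. Origin at its middle on the table.
- tin: Bystander, to be left alone: closed tin, 66 mm across, 100 mm tall. Origin at the centre of its underside.
- brush: Bystander, to be left alone: wooden-handled brush, 200 mm long, on the far side. Origin at its middle on the table.
- bowl: Bystander, to be left alone: steel bowl, 130 mm across, 60 mm tall, on the right. Origin at the centre of its underside.
- cap: The same cap: origin on its axis at its underside, z up. Right-hand thread: anticlockwise from above opens it; it rises 24 mm per turn (3.8 mm per rad) and the hand must rise with it. In all 3.5 to 4.1 rad are needed, how far is not known beforehand; turning further does no harm. Then it lifts straight up freely; until then a pull meets a firm stop within 2 mm.
Mind the look-alikes: they are no part of the job. Leave any turquoise look-alike of the cap alone.

How it is judged:
At the end, for the whole second after the job is handed in: The cap lies still in the dish, its axis within 50 mm of the dish's centre, standing flat on the dish's floor (grip middle less than 48 mm above the dish's underside) and right way up (within 0.15 rad); the counter knob is within 0.08 rad of its zero stop (horizontal distance between cap_mid and dish below 0.05 m and z of cap_mid in the frame of dish below 0.048 m and angle between cap_mid's own z axis and vertical below 0.15 rad and linear speed of cap below 0.02 m/s and value of joint counter below 0.08 rad); the robot touches nothing.
It fails at once if the cap is dropped or thrown (moving faster than 0.7 m/s while nothing holds it) (linear speed of cap above 0.7 m/s and contact force between the fingers and cap below 0.05 N).
It fails at once if a bystander is pushed more than 30 mm from its place (distance of any of jar, biscuit_a, biscuit_b, cup, spatula, tin, brush, bowl from where it was at the start of the episode above 0.03 m).
It also fails if it takes over 70 s, if anything falls off the work surface, if the arm or the gripper's body presses on something with over 40 N, if the wrist force passes 120 N, or if a joint passes its speed limit or range.

ROBOT

A 7-joint arm with a two-finger parallel gripper is mounted at the origin on the work surface. World frame = base frame: x ahead of the robot, y to its left, z up, the work surface at z = 0. Lengths are in m, angles in rad, forces in N, time in s.
With the tool pointing down it reaches from about 0.4 to 0.85 m from the base axis. Payload 10.4 kg.
Tool frame: the origin (TCP) lies between the finger pads; the fingertips stand 19 mm ahead of it and the grasp point (between the pads) is the TCP; x points along the fingers, y is the direction in which the jaws open and shut, and the axes are right-handed (so a half turn about x gives the same grasp; the last joint's range is limited). The gripper opens to 87 mm and grips with 3 to 60 N. Pads are 19 mm wide; open, the fingers measure 117 mm over their backs; the gripper's body (75 mm by 190 mm) begins 51 mm behind the grasp point.
Start: joints at [-1.193, 0.332, -0.065, 1.46, 0.022, 1.35, -0.088], TCP at [0.244, 0.575, 0.242] pointing down, gripper open.
Joint ranges: [-2.6, 2.6], [-0.5, 2.12], [-1.47, 1.34], [0.16, 2.42], [-1.27, 4.41], [0.06, 2.06], [-2.6, 2.6]. Speed limits (rad/s): [2.22, 2.22, 2.79, 2.79, 3.14, 3.14, 3.14].

INTERFACE

Orientations are given as a unit quaternion [x, y, z, w].
In Python, from bench import r gives the robot as it stands.
- The arm moves only by the tool drive_tool, never from a script. Its argument "motion" is a list of rows, each a list of 4 numbers: the shift along the tool's x, y, z in cm, then the turn about the tool's x in units of 5 degrees (1.0 is 5 degrees). In form: [[tx, ty, tz, twist], ...]. A call has 1 to 20 rows; each row is the pose to reach, as a shift and turn from the pose commanded when the call began, along the tool's axes at that moment; what a row does not reach only later rows make up. A row lasts 1/12 s, in which the tool goes at most 41.7 mm and 7.16 degrees, less where a joint would pass 70% of its speed; a pose out of reach is approached as far as the arm can. A call with a gripper value outside its range is refused whole. "grip" is the closure in counts, from 0 (fully open) to 255 (shut), set as the call begins (left out, the last holds). The fingers move at their own pace and stop on an object; "force" is the grip in N (left out, the last holds). Time passes only in rows, so rows that repeat a pose let the fingers close. It gives the time, the measured TCP pose, the force and the opening at its end, in the units of the state.
- r.read_state(): the state, without advancing time (a new reading comes with each control period).
- r.camera(name): name is "scene" or "side" or "wrist"; returns the picture (384x512x3 uint8, red, green, blue); there is no depth.
- r.calibration(name): a dict with "fx", "fy", "cx", "cy" (pixels), "xyz" and "orientation" of the camera in the world. Camera axes: x right, y up, looking along -z (the intrinsics and any distortion apply to the point x, -y, -z); pixel columns grow to the right and rows downward; lengths in m; the calibration is good to about 2 mm. The wrist camera is an equidistant fisheye: a pixel r from the principal point sees the ray r / f radians off the axis. A picture is of the moment at which its call begins: read the wrist's pose just before it. calibration takes no time and is no camera call; for the wrist camera it gives the pose at the moment of the call.
- r.close_job(): hands the job in, once; it reports no verdict.
The state is a dict: "time": time; "joint_positions": joint angles; "joint_vel": joint speeds; "joint_torque": joint torques, N m; "ee_pos": TCP position; "eef_rot": TCP orientation; "ft_force": force on the tool from outside, world axes, zero at the start; "torque": the same for the moment, N m; "width": finger opening in m.
Only numpy, scipy, OpenCV 4.12 (cv2) and the standard library are available. Lean on these libraries where they do the work, as an engineer would, in place of code of your own. Each camera call takes 0.05 s, during which the arm holds its last target.

## Working session

There is one attempt and no reset: what is moved stays moved. The work goes in short steps, Python scripts to look and compute and a tool call to move; the robot and the scene stay as the last step left them, time stands still between calls to the robot, and variables do not carry over. Pictures are saved under pics/ and viewed, and the job is handed in when it is done.

Besides the shell and the picture viewer there is one more tool, called after "Call:" as a command line: name --pt "numbers of a row" for each row, then --argument value for the rest. drive_tool: Moves the arm, as the interface text tells. Its arguments: {"type":"object","properties":{"motion":{"type":"array","items":{"type":"array","items":{"type":"number"}}},"grip":{"type":"number"},"force":{"type":"number"}},"required":["motion"]}

```bash
ls; mkdir -p pics
python3 - <<'E'
from bench import r
import cv2
print(r.read_state())
for n in ["scene","side","wrist"]:
    print(n,r.calibration(n))
    cv2.imwrite(f"pics/{n}0.png",r.camera(n)[:,:,::-1])
E
```

```text
pics
{'time': 0.0, 'joint_positions': array([-1.19261701,  0.33283843, -0.064696  ,  1.46094615,  0.02162769,
        1.34990357, -0.0884909 ]), 'joint_vel': array([-0.00073639,  0.00034989,  0.00058062, -0.00041946, -0.00054532,
        0.00019531, -0.00109522]), 'joint_torque': array([-1.01840549e-03, -6.23243093e+01,  2.42948957e-02, -3.89906931e+01,
       -6.13171631e-02,  3.97078204e-02,  1.19198398e-04]), 'ee_pos': array([0.24370837, 0.57513241, 0.2407725 ]), 'eef_rot': array([ 0.14024883,  0.69302456, -0.1412295 ,  0.69289353]), 'ft_force': array([-0.48641505, -0.28847715,  0.78269638]), 'torque': array([ 0.04465872, -0.01429204, -0.00344952]), 'width': 0.08720363108270007}
scene {'fx': 496.9585929693329, 'fy': 496.9585929693329, 'cx': 251.78605501214864, 'cy': 195.92731373011986, 'xyz': array([ 1.37779181, -0.15222711,  1.54542448]), 'orientation': array([0.19792916, 0.17778591, 0.63104035, 0.72870041])}
side {'fx': 391.96112499906593, 'fy': 391.96112499906593, 'cx': 250.27679417074597, 'cy': 187.57897082047077, 'xyz': array([ 0.40837368, -0.93397634,  1.03353905]), 'orientation': array([ 0.3702384 , -0.02139242, -0.06189269,  0.9266257 ])}
wrist {'fx': 297.3186396354542, 'fy': 297.3186396354542, 'cx': 254.37545674871996, 'cy': 190.62846508367312, 'xyz': array([0.18387765, 0.60079868, 0.38476724]), 'orientation': array([-0.10119374, -0.0662945 ,  0.54835865,  0.82744647])}
```

View pics/scene0.png

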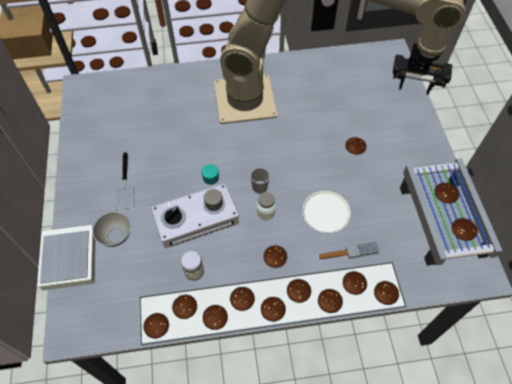

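View pics/side0.png

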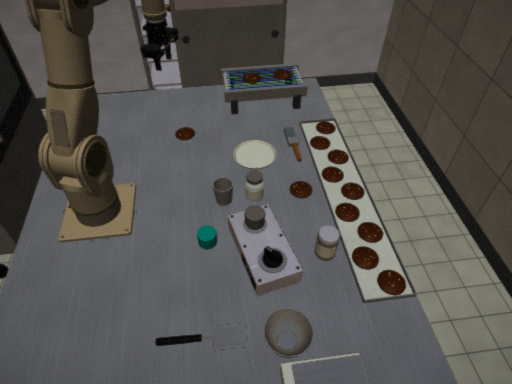

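View pics/wrist0.png

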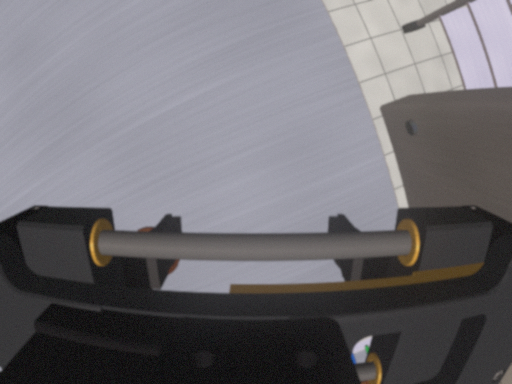

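The scene view shows the doser at about (195,213), with the grey cap at (213,197) and the black knob at (174,215). The dish is at (327,211). There are two cap candidates: grey at (213,197) on the doser's neck, and turquoise at (210,174) on the table. The grey one fits the description. I'll confirm it in enlarged crops.

```bash
cat > h.py <<'E'
import numpy as np, cv2
from scipy.spatial.transform import Rotation as R
from bench import r
def ray(cal,u,v):
    x=(u-cal['cx'])/cal['fx']; y=(v-cal['cy'])/cal['fy']
    return np.array(cal['xyz']),R.from_quat(cal['orientation']).apply([x,-y,-1])
def onz(cal,u,v,z):
    o,d=ray(cal,u,v); return o+d*(z-o[2])/d[2]
def proj(cal,p):
    q=R.from_quat(cal['orientation']).inv().apply(np.array(p)-cal['xyz'])
    return np.array([cal['cx']+cal['fx']*q[0]/-q[2], cal['cy']-cal['fy']*q[1]/-q[2]])
def crop(src,dst,x,y,w,h,s):
    im=cv2.imread(src)[y:y+h,x:x+w]; cv2.imwrite(dst,cv2.resize(im,None,fx=s,fy=s,interpolation=cv2.INTER_CUBIC))
E
python3 - <<'E'
from h import *
crop('pics/scene0.png','pics/sc1.png',145,150,130,97,6)
crop('pics/side0.png','pics/si1.png',180,160,130,130,4)
E
```

```text
(no output)
```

View pics/sc1.png

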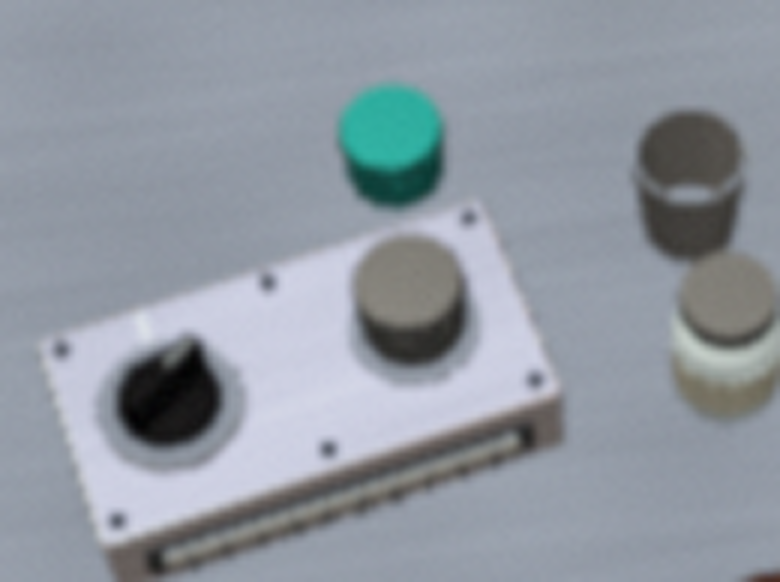

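View pics/si1.png

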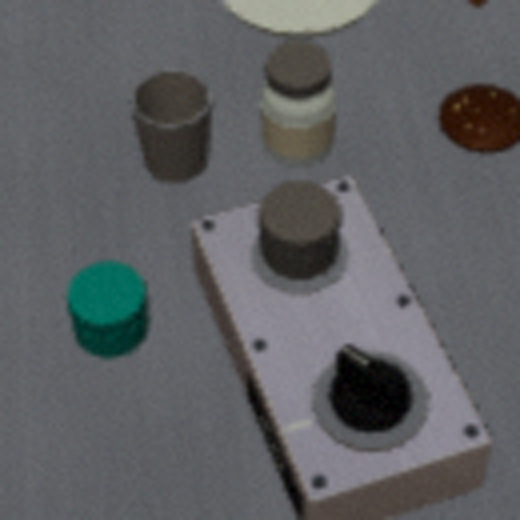

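The crops confirm it. The grey cap on the doser is at scene (213,197) and side (255,213). The turquoise look-alike stands on the table beside it, and the jar's grey lid at scene (266,198) is a different object. Now I'll measure.

Run:
```python
from h import *
S=r.calibration('scene');D=r.calibration('side')
sc=lambda x,y:((x+.5)/6-.5+145,(y+.5)/6-.5+150)
si=lambda x,y:((x+.5)/4-.5+180,(y+.5)/4-.5+160)
np.set_printoptions(precision=4,suppress=True)
def tri(a,b):
    o1,d1=ray(S,*a);o2,d2=ray(D,*b)
    A=np.c_[d1,-d2];t=np.linalg.lstsq(A,o2-o1,rcond=None)[0]
    p,q=o1+d1*t[0],o2+d2*t[1];return (p+q)/2,np.linalg.norm(p-q)
c=[onz(S,*sc(*p),.066) for p in [(42,343),(478,203),(560,395),(105,545)]]
print('corners',*c, [np.linalg.norm(c[i]-c[(i+1)%4]) for i in range(4)])
cen=np.mean(c,0);ydir=(c[1]+c[2]-c[0]-c[3])[:2];print('cen',cen,'ydir ang',np.degrees(np.arctan2(ydir[1],ydir[0])))
ydir/=np.linalg.norm(ydir)
print('pred cap',cen[:2]+.07*ydir,'knob',cen[:2]-.075*ydir)
s=[onz(D,*si(*p),.066) for p in [(193,225),(352,178),(489,440),(305,520)]]
cs=np.mean(s,0);yd=(s[0]+s[1]-s[2]-s[3])[:2];print('side cen',cs,np.degrees(np.arctan2(yd[1],yd[0])),[np.linalg.norm(s[i]-s[(i+1)%4]) for i in range(4)])
print('cap top tri',tri(sc(410,282),si(300,217)),onz(S,*sc(410,282),.115),onz(D,*si(300,217),.115))
print('bar tip tri(-x end top)',tri(sc(190,343),si(352,352)))
print('jar top',tri(sc(728,295),si(298,68)),'turq',tri(sc(392,127),si(109,297)),'cup',tri(sc(691,150),si(172,98)))
print('zero mark',onz(S,*sc(143,327),.066),onz(D,*si(297,426),.066))
for n,C in (('scene',S),('side',D)):
    im=cv2.imread(f'pics/{n}0.png').astype(int);m=((im.min(2)>190)).astype(np.uint8)
    if n=='side': m=(im[:,:,1]>im[:,:,0]+4)&(im.min(2)>130); m=m.astype(np.uint8)
    cn,_=cv2.findContours(m,cv2.RETR_EXTERNAL,cv2.CHAIN_APPROX_NONE)
    for k in cn:
        if cv2.contourArea(k)>500:
            e=cv2.fitEllipse(k);print(n,e,onz(C,*e[0],.01))
```

```text
corners [ 0.4934 -0.388   0.066 ] [ 0.4358 -0.1306  0.066 ] [ 0.5701 -0.0991  0.066 ] [ 0.6268 -0.3585  0.066 ] [np.float64(0.26379341116787475), np.float64(0.13795006387688694), np.float64(0.2655013865773816), np.float64(0.13661536099585236)]
cen [ 0.5315 -0.244   0.066 ] ydir ang 102.4817708398472
pred cap [ 0.5164 -0.1757] knob [ 0.5477 -0.3173]
side cen [ 0.5294 -0.2509  0.066 ] 101.66743492780067 [np.float64(0.1372331930037889), np.float64(0.2627392294169482), np.float64(0.14518534367098782), np.float64(0.27435717939404813)]
cap top tri (array([ 0.5143, -0.1759,  0.1135]), np.float64(0.003966281187261172)) [ 0.5133 -0.1748  0.115 ] [ 0.5154 -0.179   0.115 ]
bar tip tri(-x end top) (array([ 0.5338, -0.301 ,  0.1102]), np.float64(0.004601740666309149))
jar top (array([0.5377, 0.0009, 0.0956]), np.float64(0.0029261031740848843)) turq (array([ 0.3621, -0.1773,  0.0428]), np.float64(0.005776968137829151)) cup (array([ 0.4287, -0.004 ,  0.0801]), np.float64(0.00440445348630397))
zero mark [ 0.4913 -0.3302  0.066 ] [ 0.4922 -0.3304  0.066 ]
scene ((168.79505920410156, 374.1923217773437
[... 2014 characters left out ...]
4.04535675048828) [-0.4329 -0.5661  0.01  ]
scene ((201.97412109375, 28.437997817993164), (22.561168670654297, 74.06986999511719), 82.54963684082031) [-0.437  -0.1364  0.01  ]
scene ((200.40834045410156, 6.816257953643799), (15.243324279785156, 82.24266815185547), 87.59317779541016) [-0.5849 -0.1305  0.01  ]
scene ((91.9015121459961, 13.17859172821045), (26.13597297668457, 88.19392395019531), 86.12399291992188) [-0.6171 -0.6321  0.01  ]
side ((254.3949432373047, 154.1702880859375), (26.4371337890625, 37.522743225097656), 89.71714782714844) [0.5686 0.2079 0.01  ]
side ((358.5953369140625, 222.9852294921875), (43.47578811645508, 205.88473510742188), 156.3485565185547) [ 0.8632 -0.1781  0.01  ]
```

```bash
cat >> h.py <<'E'
def rel(target_xyz, yaw_deg=None):
    """cm shift in tool axes to target; twist units for jaw axis(y) heading mod 180 """
    s=r.read_state(); Rt=R.from_quat(s['eef_rot']).as_matrix()
    d=Rt.T@(np.array(target_xyz)-s['ee_pos'])*100
    yj=np.degrees(np.arctan2(Rt[1,1],Rt[0,1]))
    print('t',round(s['time'],2),'ee',s['ee_pos'].round(4),'jaw heading',yj.round(1),'xaxis',Rt[:,0].round(3),'q',s['joint_positions'].round(3),'w',round(s['width'],4),'F',s['ft_force'].round(1),'T',s['torque'].round(2))
    print('shift cm',d.round(2))
    if yaw_deg is not None:
        k=-(yaw_deg-yj); print('twist units options',(k/5).round(2),((k+180)/5).round(2),((k-180)/5).round(2))
E
python3 - <<'E'
from h import *
rel([.514,-.176,.20],0)
E
```

```text
t 0.15 ee [0.2437 0.5752 0.241 ] jaw heading 67.0 xaxis [-0.    -0.001 -1.   ] q [-1.193  0.333 -0.065  1.461  0.022  1.35  -0.088] w 0.0867 F [ 0.1 -0.5 -1.1] T [0.01 0.01 0.03]
shift cm [  4.16 -58.62  54.19]
twist units options 13.41 49.41 -22.59
```

Call:
drive_tool --pt "2 -58.6 54.2 25" --pt "2 -58.6 54.2 25" --pt "2 -58.6 54.2 25" --pt "2 -58.6 54.2 25" --pt "2 -58.6 54.2 25" --pt "2 -58.6 54.2 25" --pt "2 -58.6 54.2 25" --pt "2 -58.6 54.2 25" --pt "2 -58.6 54.2 25" --pt "2 -58.6 54.2 25" --pt "2 -58.6 54.2 25" --pt "2 -58.6 54.2 25" --pt "2 -58.6 54.2 25" --pt "2 -58.6 54.2 25" --pt "2 -58.6 54.2 25" --pt "2 -58.6 54.2 25" --pt "2 -58.6 54.2 25" --pt "2 -58.6 54.2 25" --pt "2 -58.6 54.2 25" --pt "2 -58.6 54.2 25" --grip 0 --force 60

```text
time: 1.82
ee_pos: [0.5143, -0.1824, 0.2213]
eef_rot: [-0.68, -0.192, 0.681, -0.194]
ft_force: [-0.5, -0.2, -0.3]
width: 0.0867
```

Run:
```python
from h import *
rel([.514,-.176,.20],-155)
```

```text
t 1.82 ee [ 0.5143 -0.1824  0.2213] jaw heading -58.4 xaxis [ 0.    -0.004 -1.   ] q [-0.378  0.19   0.719  1.735 -0.127  1.264 -0.648] w 0.0867 F [-0.5 -0.2 -0.3] T [-0.12  0.2   0.  ]
shift cm [ 2.13 -0.57 -0.32]
twist units options 19.33 55.33 -16.67
```

Call:
drive_tool --pt "0 -0.6 -0.3 19" --pt "0 -0.6 -0.3 19" --pt "0 -0.6 -0.3 19" --pt "0 -0.6 -0.3 19" --pt "0 -0.6 -0.3 19" --pt "0 -0.6 -0.3 19" --pt "0 -0.6 -0.3 19" --pt "0 -0.6 -0.3 19" --pt "0 -0.6 -0.3 19" --pt "0 -0.6 -0.3 19" --pt "0 -0.6 -0.3 19" --pt "0 -0.6 -0.3 19" --pt "0 -0.6 -0.3 19" --pt "0 -0.6 -0.3 19" --pt "0 -0.6 -0.3 19" --pt "0 -0.6 -0.3 19" --pt "0 -0.6 -0.3 19"

```text
time: 3.23
ee_pos: [0.5136, -0.1688, 0.2215]
eef_rot: [-0.603, 0.369, 0.603, 0.369]
ft_force: [0.4, 0.6, 0.1]
width: 0.0873
```

Run:
```python
from h import *
rel([.514,-.176,.104],-155)
c=r.calibration('wrist');print(c)
cv2.imwrite('pics/w1.png',r.camera('wrist')[:,:,::-1])
```

```text
t 3.23 ee [ 0.5136 -0.1688  0.2215] jaw heading -152.9 xaxis [-0.  0. -1.] q [-0.567  0.205  0.915  1.753 -0.17   1.267 -2.279] w 0.0873 F [0.4 0.6 0.1] T [ 0.03  0.18 -0.03]
shift cm [11.75  0.29 -0.66]
twist units options 0.43 36.43 -35.57
{'fx': 297.3186396354542, 'fy': 297.3186396354542, 'cx': 254.37545674871996, 'cy': 190.62846508367312, 'xyz': array([ 0.54328453, -0.2266288 ,  0.36535601]), 'orientation': array([ 0.02828195, -0.11740554,  0.96492102, -0.23311692])}
```

View pics/w1.png

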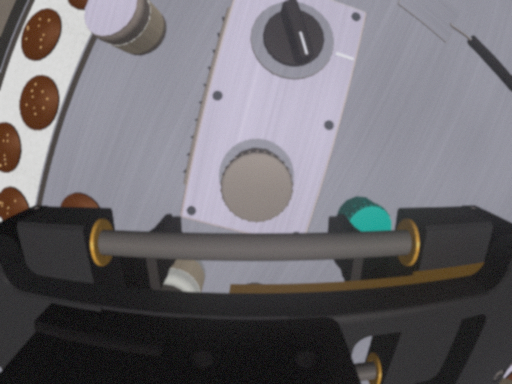

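The wrist view shows the grey cap's top at about (257,186). The knob bar runs from (289,3) to (307,55), with the white line at its lower end. The zero mark is at (344,55).

```bash
cat >> h.py <<'E'
def wz(c,u,v,z):
    x=u-c['cx'];y=v-c['cy'];rr=np.hypot(x,y);th=rr/c['fx']
    d=np.array([np.sin(th)*x/rr,-np.sin(th)*y/rr,-np.cos(th)]) if rr>1e-6 else np.array([0,0,-1.])
    d=R.from_quat(c['orientation']).apply(d);o=np.array(c['xyz']);return o+d*(z-o[2])/d[2]
def fitc(p):
    p=np.array(p);A=np.c_[2*p,np.ones(len(p))];s=np.linalg.lstsq(A,(p**2).sum(1),rcond=None)[0]
    return s[:2],np.sqrt(s[2]+s[0]**2+s[1]**2)
E
python3 - <<'E'
from h import *
crop('pics/w1.png','pics/w1c.png',190,0,170,240,2.5)
crop('pics/w1.png','pics/w1k.png',240,0,130,90,6)
E
```

```text
(no output)
```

View pics/w1c.png

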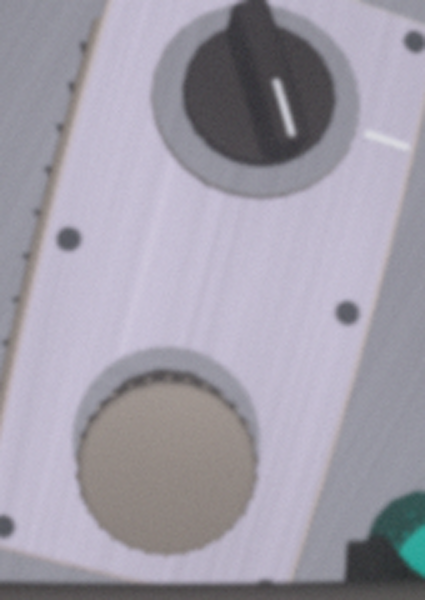

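View pics/w1k.png

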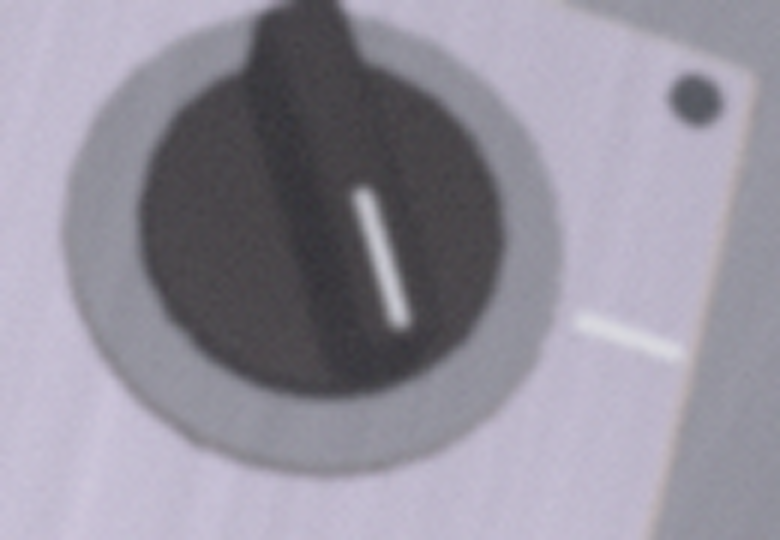

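```bash
cat > cal1.py <<'E'
import numpy as np
c={'fx': 297.3186396354542, 'fy': 297.3186396354542, 'cx': 254.37545674871996, 'cy': 190.62846508367312, 'xyz': np.array([ 0.54328453, -0.2266288 ,  0.36535601]), 'orientation': np.array([ 0.02828195, -0.11740554,  0.96492102, -0.23311692])}
E
python3 - <<'E'
from h import *
from cal1 import c
np.set_printoptions(precision=4,suppress=True)
f=lambda x,y,s,ox:((x+.5)/s-.5+ox,(y+.5)/s-.5)
cap=[f(*p,2.5,190) for p in [(77,460),(92,512),(120,541),(166,555),(213,542),(243,510),(258,462),(245,424)]]
print('cap',fitc([wz(c,*p,.114)[:2] for p in cap]))
disc=[f(*p,6,240) for p in [(140,215),(165,310),(230,370),(320,398),(400,375),(470,320),(503,235),(480,155),(430,95)]]
for z in(.074,.08): print('disc',z,fitc([wz(c,*p,z)[:2] for p in disc]))
foot=[f(*p,6,240) for p in [(65,230),(100,350),(190,440),(320,477),(450,430),(540,340),(562,240),(530,140)]]
for z in(.066,.072): print('foot',z,fitc([wz(c,*p,z)[:2] for p in foot]))
a,b=[wz(c,*f(*p,6,240),.11)[:2] for p in[(362,190),(402,328)]];print('line',a,b,np.degrees(np.arctan2(*(b-a)[::-1])))
a,b=[wz(c,*f(*p,6,240),.066)[:2] for p in[(578,322),(685,356)]];print('mark',a,b,np.degrees(np.arctan2(*(b-a)[::-1])))
E
```

```text
cap (array([ 0.5146, -0.1749]), np.float64(0.03129597418104042))
disc 0.074 (array([ 0.5479, -0.3184]), np.float64(0.030143039546787237))
disc 0.08 (array([ 0.5478, -0.3165]), np.float64(0.029522292999362754))
foot 0.066 (array([ 0.5478, -0.3185]), np.float64(0.0422925702504629))
foot 0.072 (array([ 0.5477, -0.3167]), np.float64(0.04144489920653739))
line [ 0.5442 -0.3143] [ 0.5297 -0.2981] 131.9099802745596
mark [ 0.5015 -0.3273] [ 0.4822 -0.3323] -165.61441282072695
```

Run:
```python
from h import *
rel([.5146,-.1749,.105],-155)
```

```text
t 3.28 ee [ 0.5136 -0.1688  0.2215] jaw heading -152.9 xaxis [-0.  0. -1.] q [-0.567  0.205  0.915  1.753 -0.17   1.267 -2.279] w 0.0873 F [ 0.2 -1.6  0.2] T [ 0.07  0.21 -0.02]
shift cm [11.65  0.19 -0.59]
twist units options 0.42 36.42 -35.58
```

Call:
drive_tool --pt "3 0.2 -0.6 0" --pt "6 0.2 -0.6 0" --pt "8 0.2 -0.6 0" --pt "8 0.2 -0.6 0"

```text
time: 3.62
ee_pos: [0.5123, -0.1744, 0.1379]
eef_rot: [-0.601, 0.37, 0.605, 0.368]
ft_force: [0.2, 0.3, -0.6]
width: 0.087
```

Run:
```python
from h import *
rel([.5146,-.1749,.105],-155)
```

```text
t 3.62 ee [ 0.5123 -0.1744  0.1379] jaw heading -152.9 xaxis [-0.006  0.001 -1.   ] q [-0.502  0.317  0.88   1.844 -0.269  1.112 -2.193] w 0.087 F [ 0.2  0.3 -0.6] T [ 0.09  0.2  -0.02]
shift cm [ 3.29 -0.19 -0.16]
twist units options 0.42 36.42 -35.58
```

Call:
drive_tool --pt "1.5 -0.1 -0.1 0" --pt "3.0 -0.1 -0.1 0" --pt "3.1 -0.1 -0.1 0" --pt "3.1 -0.1 -0.1 0" --pt "3.1 -0.1 -0.1 0"

```text
time: 4.03
ee_pos: [0.5165, -0.1758, 0.1119]
eef_rot: [0.603, -0.369, -0.603, -0.369]
ft_force: [-0.1, -0.0, 0.8]
width: 0.0872
```

Run:
```python
from h import *
rel([.5146,-.1749,.105],-155)
cv2.imwrite('pics/s2.png',r.camera('side')[:,:,::-1]);cv2.imwrite('pics/c2.png',r.camera('scene')[:,:,::-1])
crop('pics/s2.png','pics/s2c.png',190,150,120,100,5)
```

```text
t 4.03 ee [ 0.5165 -0.1758  0.1119] jaw heading -153.0 xaxis [ 0.001 -0.    -1.   ] q [-0.476  0.359  0.859  1.863 -0.311  1.059 -2.163] w 0.0872 F [-0.1 -0.   0.8] T [-0.02  0.16  0.01]
shift cm [0.69 0.13 0.17]
twist units options 0.41 36.41 -35.59
```

View pics/s2c.png

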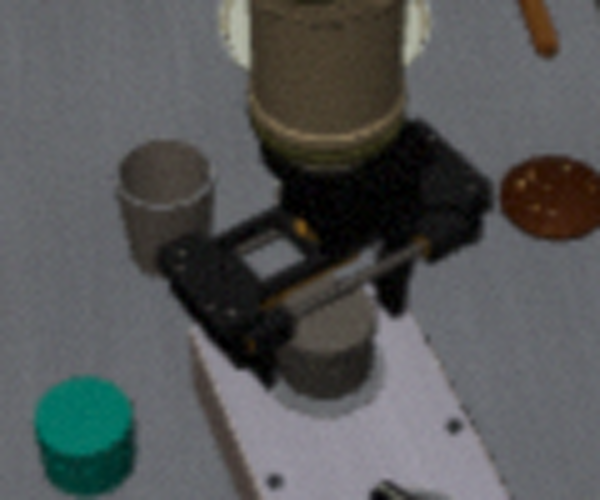

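Call:
drive_tool --pt "0.6 0.1 0.15 0" --pt "0.6 0.1 0.15 0" --pt "0.6 0.1 0.15 0" --pt "0.6 0.1 0.15 0"

```text
time: 4.47
ee_pos: [0.5143, -0.1746, 0.1046]
eef_rot: [-0.603, 0.369, 0.603, 0.369]
ft_force: [0.3, -0.4, -0.3]
width: 0.0868
```

Run:
```python
from h import *
rel([.5146,-.1749,.105],-155)
```

```text
t 4.47 ee [ 0.5143 -0.1746  0.1046] jaw heading -153.0 xaxis [-0.  0. -1.] q [-0.474  0.365  0.855  1.874 -0.317  1.045 -2.16 ] w 0.0868 F [ 0.3 -0.4 -0.3] T [0.02 0.17 0.02]
shift cm [-0.04 -0.01 -0.04]
twist units options 0.41 36.41 -35.59
```

Well centred. Now close with 60 N.

Call:
drive_tool --pt "0 0 0 0" --pt "0 0 0 0" --pt "0 0 0 0" --pt "0 0 0 0" --pt "0 0 0 0" --pt "0 0 0 0" --pt "0 0 0 0" --pt "0 0 0 0" --grip 255 --force 60

```text
time: 5.13
ee_pos: [0.5146, -0.1745, 0.1046]
eef_rot: [0.603, -0.369, -0.603, -0.369]
ft_force: [2.6, 0.7, 0.3]
width: 0.0603
```

Run:
```python
from h import *
rel([.5146,-.1749,.105],-155)
```

```text
t 5.13 ee [ 0.5146 -0.1745  0.1046] jaw heading -153.0 xaxis [ 0.001  0.    -1.   ] q [-0.474  0.365  0.855  1.874 -0.317  1.044 -2.16 ] w 0.0603 F [2.6 0.7 0.3] T [ 0.15 -0.37  0.04]
shift cm [-0.04  0.02 -0.03]
twist units options 0.41 36.41 -35.59
```

Call:
drive_tool --pt "-0.02 0 0 -0.5" --pt "-0.03 0 0 -1" --pt "-0.05 0 0 -1.5" --pt "-0.07 0 0 -2" --pt "-0.08 0 0 -2.5" --pt "-0.1 0 0 -3" --pt "-0.12 0 0 -3.5" --pt "-0.13 0 0 -4" --pt "-0.15 0 0 -4.5" --pt "-0.17 0 0 -5" --pt "-0.18 0 0 -5.5" --pt "-0.2 0 0 -6"

```text
time: 6.13
ee_pos: [0.514, -0.1753, 0.1065]
eef_rot: [-0.678, 0.2, 0.678, 0.2]
ft_force: [0.2, -1.1, -0.5]
width: 0.0596
```

Run:
```python
from h import *
rel([.5146,-.1749,.105],-155)
cv2.imwrite('pics/s3.png',r.camera('side')[:,:,::-1])
crop('pics/s3.png','pics/s3c.png',220,170,80,60,8)
```

```text
t 6.13 ee [ 0.514  -0.1753  0.1065] jaw heading -122.9 xaxis [-0. -0. -1.] q [-0.394  0.333  0.751  1.869 -0.261  1.04  -1.681] w 0.0596 F [ 0.2 -1.1 -0.5] T [-0.34  0.2  -0.27]
shift cm [ 0.15 -0.06 -0.03]
twist units options 6.42 42.42 -29.58
```

View pics/s3c.png

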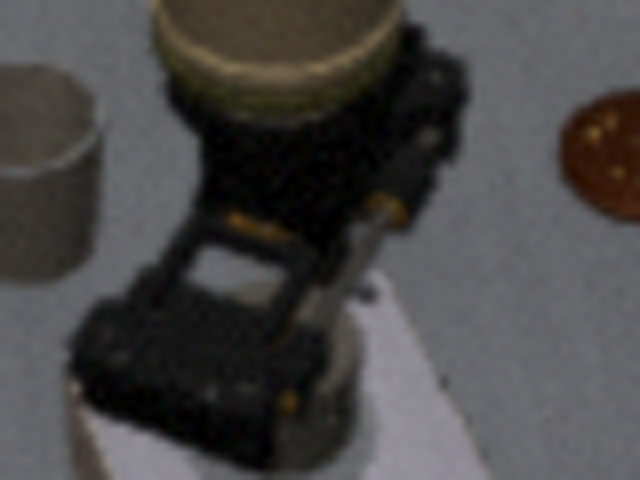

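Call:
drive_tool --pt "-0.03 0 0 -1" --pt "-0.07 0 0 -2" --pt "-0.1 0 0 -3" --pt "-0.13 0 0 -4" --pt "-0.17 0 0 -5" --pt "-0.2 0 0 -6" --pt "-0.23 0 0 -7" --pt "-0.27 0 0 -8" --pt "-0.3 0 0 -9" --pt "-0.33 0 0 -10" --pt "-0.37 0 0 -11" --pt "-0.4 0 0 -12" --pt "-0.43 0 0 -13" --pt "-0.47 0 0 -14" --pt "-0.5 0 0 -15" --pt "-0.53 0 0 -16" --pt "-0.57 0 0 -17" --pt "-0.6 0 0 -18" --pt "-0.63 0 0 -19" --pt "-0.67 0 0 -20"

```text
time: 7.85
ee_pos: [0.5139, -0.1762, 0.1128]
eef_rot: [-0.589, -0.391, 0.59, -0.391]
ft_force: [3.2, -5.6, -5.9]
width: 0.06
```

Run:
```python
from h import *
rel([.5146,-.1749,.105],-155)
cv2.imwrite('pics/s4.png',r.camera('side')[:,:,::-1])
crop('pics/s4.png','pics/s4c.png',220,170,80,60,8)
```

```text
t 7.85 ee [ 0.5139 -0.1762  0.1128] jaw heading -22.9 xaxis [-0.    -0.002 -1.   ] q [-0.154  0.278  0.46   1.852 -0.14   1.043 -0.037] w 0.06 F [ 3.2 -5.6 -5.9] T [-1.55 -0.46 -0.19]
shift cm [ 0.78  0.02 -0.15]
twist units options 26.43 62.43 -9.57
```

View pics/s4c.png

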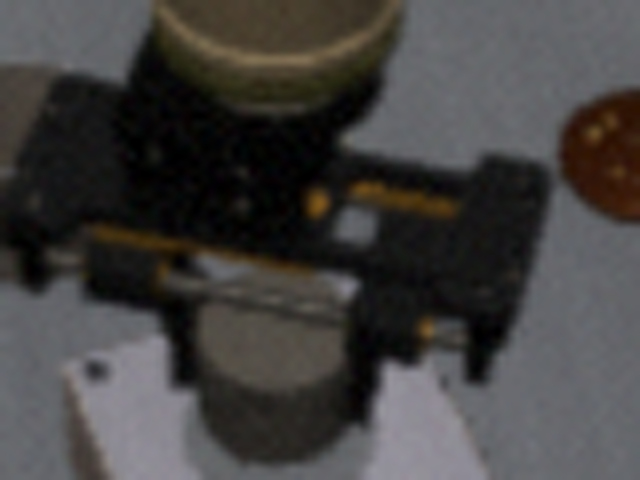

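Call:
drive_tool --pt "0 0 0 -1" --pt "-0.03 0 0 -2" --pt "-0.07 0 0 -3" --pt "-0.1 0 0 -4" --pt "-0.13 0 0 -5" --pt "-0.17 0 0 -6" --pt "-0.2 0 0 -7" --pt "-0.23 0 0 -8" --pt "-0.27 0 0 -9" --pt "-0.3 0 0 -10" --pt "-0.33 0 0 -11" --pt "-0.37 0 0 -12" --pt "-0.4 0 0 -13" --pt "-0.43 0 0 -14" --pt "-0.47 0 0 -15" --pt "-0.5 0 0 -16" --pt "-0.53 0 0 -17" --pt "-0.57 0 0 -18" --pt "-0.6 0 0 -19" --pt "-0.63 0 0 -20"

```text
time: 9.57
ee_pos: [0.515, -0.1759, 0.1197]
eef_rot: [0.079, 0.702, -0.079, 0.703]
ft_force: [4.8, -3.7, -2.3]
width: 0.0599
```

Run:
```python
from h import *
rel([.5146,-.1749,.105],-155)
```

```text
t 9.57 ee [ 0.515  -0.1759  0.1197] jaw heading 77.2 xaxis [ 0.002 -0.002 -1.   ] q [ 0.05   0.256  0.222  1.835 -0.063  1.055  1.643] w 0.0599 F [ 4.8 -3.7 -2.3] T [-1.02 -1.   -0.08]
shift cm [ 1.47  0.09 -0.06]
twist units options 46.43 82.43 10.43
```

Call:
drive_tool --pt "-0.03 0 0 -1" --pt "-0.07 0 0 -2" --pt "-0.1 0 0 -3" --pt "-0.13 0 0 -4" --pt "-0.17 0 0 -5" --pt "-0.2 0 0 -6" --pt "-0.23 0 0 -7" --pt "-0.3 0 0 -7" --pt "-0.4 0 0 -7" --pt "-0.5 0 0 -7"

```text
time: 10.4
ee_pos: [0.5148, -0.175, 0.1243]
eef_rot: [-0.135, 0.694, 0.134, 0.694]
ft_force: [3.9, -1.3, -5.0]
width: 0.0604
```

Run:
```python
from h import *
rel([.5146,-.1749,.105],-155)
cv2.imwrite('pics/s5.png',r.camera('side')[:,:,::-1])
crop('pics/s5.png','pics/s5c.png',220,170,80,60,8)
```

```text
t 10.4 ee [ 0.5148 -0.175   0.1243] jaw heading 112.0 xaxis [ 0.001 -0.    -1.   ] q [ 0.116  0.25   0.146  1.827 -0.041  1.066  2.231] w 0.0604 F [ 3.9 -1.3 -5. ] T [-0.24 -1.06 -0.04]
shift cm [ 1.93  0.02 -0.02]
twist units options 53.39 89.39 17.39
```

View pics/s5c.png

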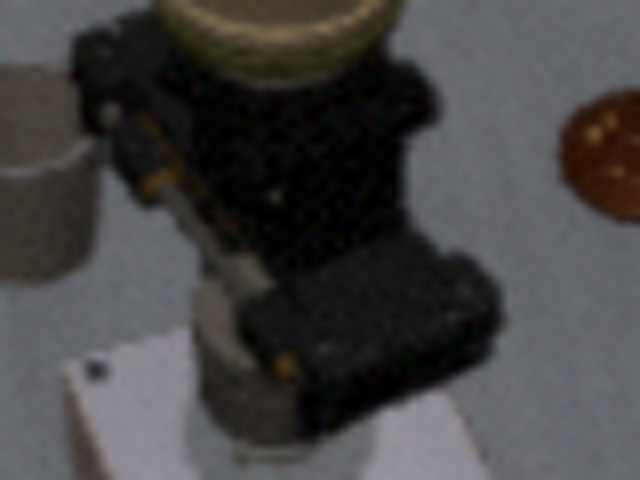

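The cap has risen and the neck shows below it at crop (265,458). Next I'll lift gently and watch the force.

Call:
drive_tool --pt "-0.2 0 0 0" --pt "-0.4 0 0 0" --pt "-0.6 0 0 0" --pt "-0.8 0 0 0"

```text
time: 10.78
ee_pos: [0.5139, -0.1746, 0.1325]
eef_rot: [-0.135, 0.694, 0.135, 0.694]
ft_force: [-0.1, 0.6, -2.3]
width: 0.0601
```

Run:
```python
from h import *
rel([.5146,-.1749,.105],-155)
```

```text
t 10.78 ee [ 0.5139 -0.1746  0.1325] jaw heading 112.0 xaxis [-0.001  0.    -1.   ] q [ 0.115  0.24   0.146  1.82  -0.039  1.085  2.23 ] w 0.0601 F [-0.1  0.6 -2.3] T [ 0.1   0.05 -0.05]
shift cm [ 2.75 -0.06  0.06]
twist units options 53.4 89.4 17.4
```

Call:
drive_tool --pt "-2 0 0 0" --pt "-4 0 0 0" --pt "-6 0 0 0" --pt "-7.5 0 0 0" --pt "-7.5 0 0 0" --pt "-7.5 0 0 0"

```text
time: 11.28
ee_pos: [0.5144, -0.1747, 0.2077]
eef_rot: [-0.135, 0.694, 0.135, 0.694]
ft_force: [0.5, 0.2, -1.8]
width: 0.0605
```

Run:
```python
from h import *
rel([.570,.212,.21],20)
cv2.imwrite('pics/s6.png',r.camera('side')[:,:,::-1])
cv2.imwrite('pics/c6.png',r.camera('scene')[:,:,::-1])
```

```text
t 11.28 ee [ 0.5144 -0.1747  0.2077] jaw heading 112.0 xaxis [ 0.001 -0.    -1.   ] q [ 0.109  0.171  0.151  1.735 -0.027  1.237  2.221] w 0.0605 F [ 0.5  0.2 -1.8] T [ 0.08  0.05 -0.05]
shift cm [-0.22 33.76 19.65]
twist units options 18.41 54.41 -17.59
```

View pics/s6.png

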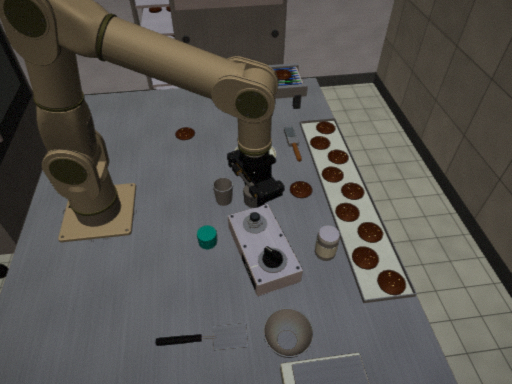

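Call:
drive_tool --pt "0 2 1 1" --pt "0 4.5 2.6 2" --pt "0 7 4 3" --pt "0 9.5 5.5 4" --pt "0 12 7 5" --pt "0 14.5 8.5 6" --pt "0 17 10 7" --pt "0 19.5 11.5 8" --pt "0 22 12.8 9" --pt "0 24.5 14.3 10" --pt "0 27 15.8 11" --pt "0 29.5 17.2 12" --pt "0 31.5 18.3 13" --pt "0 33 19.3 14" --pt "0 33.8 19.7 15" --pt "0 33.8 19.7 16" --pt "0 33.8 19.7 17" --pt "0 33.8 19.7 18" --pt "0 33.8 19.7 18" --pt "0 33.8 19.7 18"

```text
time: 13.05
ee_pos: [0.5696, 0.2124, 0.2062]
eef_rot: [0.394, 0.587, -0.395, 0.587]
ft_force: [-0.0, 0.4, -1.7]
width: 0.0603
```

Run:
```python
from h import *
rel([.570,.212,.042],20)
cv2.imwrite('pics/s7.png',r.camera('side')[:,:,::-1])
c=r.calibration('wrist')
cv2.imwrite('pics/w7.png',r.camera('wrist')[:,:,::-1])
```

```text
t 13.05 ee [0.5696 0.2124 0.2062] jaw heading 22.2 xaxis [-0.002 -0.001 -1.   ] q [-0.47   0.314  0.047  1.56  -0.015  1.27  -0.034] w 0.0603 F [-0.   0.4 -1.7] T [-0.09  0.08 -0.07]
shift cm [16.42  0.05  0.05]
twist units options 0.44 36.44 -35.56
```

View pics/s7.png

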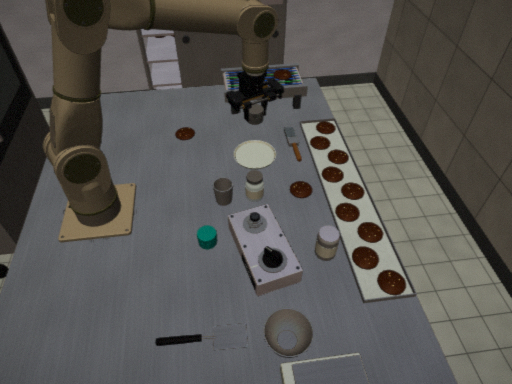

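View pics/w7.png

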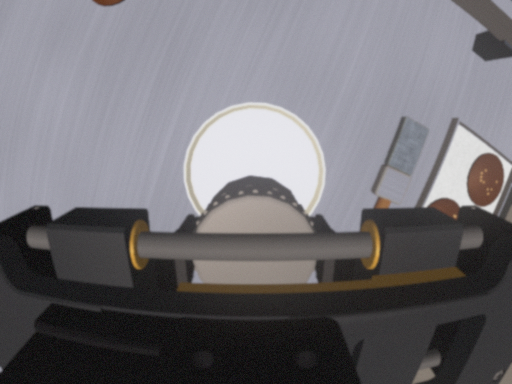

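The wrist view shows the dish rim around (255,168) and the cap held level at (255,240).

Run:
```python
from h import *
c=r.calibration('wrist')
print(fitc([wz(c,*p,.012)[:2] for p in [(185,168),(190,140),(206,118),(255,102),(303,118),(319,140),(325,168),(321,195)]]))
crop('pics/s7.png','pics/s7c.png',215,70,80,60,8)
D=r.calibration('side')
print(proj(D,[.5696,.2124,.168]),proj(D,[.5696,.2124,.216]))
```

```text
(array([0.56919871, 0.2150492 ]), np.float64(0.0833703826535515))
[254.553199   120.70897102] [254.57654271 109.71180652]
```

View pics/s7c.png

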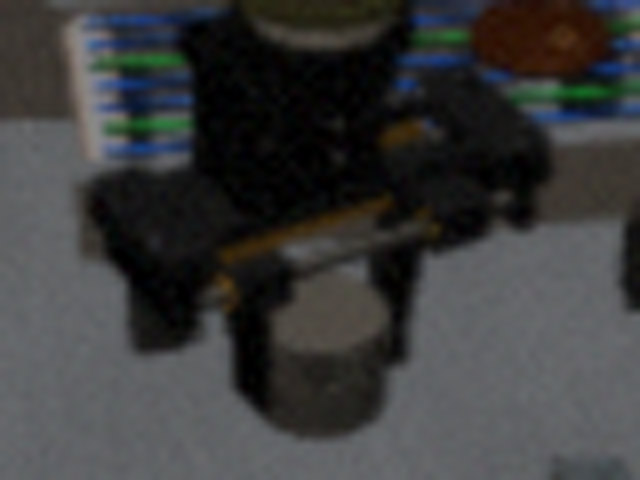

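Call:
drive_tool --pt "2.5 0.2 0 0" --pt "5 0.2 0 0" --pt "7.5 0.2 0 0" --pt "10 0.2 0 0" --pt "12 0.2 0 0" --pt "13.5 0.2 0 0" --pt "14.5 0.2 0 0" --pt "15 0.2 0 0" --pt "15 0.2 0 0" --pt "15 0.2 0 0"

```text
time: 13.98
ee_pos: [0.5724, 0.2134, 0.0582]
eef_rot: [0.395, 0.586, -0.395, 0.587]
ft_force: [0.6, 0.1, -0.9]
width: 0.0602
```

Call:
drive_tool --pt "0.2 0 0 0" --pt "0.4 0 0 0" --pt "0.6 0 0 0" --pt "0.8 0 0 0" --pt "0.8 0 0 0"

```text
time: 14.4
ee_pos: [0.5718, 0.2133, 0.0492]
eef_rot: [0.395, 0.586, -0.395, 0.586]
ft_force: [-0.9, -0.1, -2.7]
width: 0.0602
```

Run:
```python
from h import *
rel([.569,.214,.042],20)
cv2.imwrite('pics/s8.png',r.camera('side')[:,:,::-1])
crop('pics/s8.png','pics/s8c.png',215,110,80,60,8)
```

```text
t 14.4 ee [0.5718 0.2133 0.0492] jaw heading 22.0 xaxis [-0. -0. -1.] q [-0.462  0.471  0.037  1.699 -0.021  0.972 -0.032] w 0.0602 F [-0.9 -0.1 -2.7] T [-0.11  0.    0.07]
shift cm [ 0.72 -0.23 -0.17]
twist units options 0.41 36.41 -35.59
```

View pics/s8c.png

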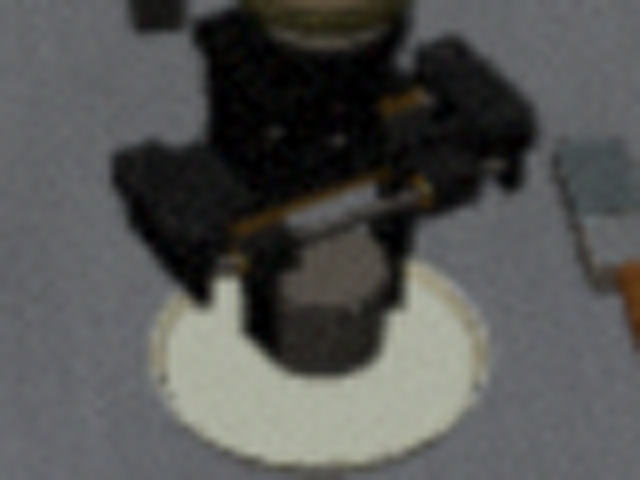

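Not touching yet, so I'll feel downwards in 1 mm steps.

Call:
drive_tool --pt "0.1 0 0 0" --pt "0.2 0 0 0" --pt "0.3 0 0 0" --pt "0.4 0 0 0" --pt "0.4 0 0 0"

```text
time: 14.87
ee_pos: [0.5718, 0.2133, 0.0453]
eef_rot: [0.395, 0.586, -0.395, 0.586]
ft_force: [0.9, -0.5, -1.4]
width: 0.06
```

Call:
drive_tool --pt "0.1 0 0 0" --pt "0.2 0 0 0" --pt "0.2 0 0 0"

```text
time: 15.12
ee_pos: [0.5719, 0.2133, 0.0433]
eef_rot: [0.395, 0.586, -0.395, 0.586]
ft_force: [0.0, -0.8, -2.5]
width: 0.0605
```

Call:
drive_tool --pt "0.1 0 0 0" --pt "0.1 0 0 0" --pt "0.1 0 0 0"

```text
time: 15.37
ee_pos: [0.5719, 0.2133, 0.0425]
eef_rot: [0.395, 0.586, -0.395, 0.586]
ft_force: [-1.0, -0.5, -1.4]
width: 0.06
```

Call:
drive_tool --pt "0.1 0 0 0" --pt "0.1 0 0 0" --pt "0.1 0 0 0"

```text
time: 15.62
ee_pos: [0.572, 0.2133, 0.0415]
eef_rot: [0.395, 0.586, -0.395, 0.586]
ft_force: [0.0, 0.4, -2.3]
width: 0.06
```

Call:
drive_tool --pt "0.1 0 0 0" --pt "0.1 0 0 0" --pt "0.1 0 0 0"

```text
time: 15.87
ee_pos: [0.5719, 0.2133, 0.0405]
eef_rot: [0.395, 0.586, -0.395, 0.586]
ft_force: [0.1, -0.7, -2.9]
width: 0.0606
```

Call:
drive_tool --pt "0.1 0 0 0" --pt "0.1 0 0 0" --pt "0.1 0 0 0"

```text
time: 16.12
ee_pos: [0.5719, 0.2133, 0.0395]
eef_rot: [0.395, 0.586, -0.395, 0.586]
ft_force: [0.5, -0.3, -2.0]
width: 0.0605
```

Call:
drive_tool --pt "0.1 0 0 0" --pt "0.1 0 0 0" --pt "0.1 0 0 0"

```text
time: 16.37
ee_pos: [0.5719, 0.2133, 0.0385]
eef_rot: [0.395, 0.586, -0.395, 0.586]
ft_force: [0.2, -0.2, -2.0]
width: 0.0602
```

Call:
drive_tool --pt "0.1 0 0 0" --pt "0.1 0 0 0" --pt "0.1 0 0 0"

```text
time: 16.62
ee_pos: [0.5719, 0.2133, 0.0375]
eef_rot: [0.395, 0.586, -0.395, 0.586]
ft_force: [-0.4, -0.5, -2.0]
width: 0.0599
```

Run:
```python
from h import *
rel([.569,.214,.042],20)
cv2.imwrite('pics/c9.png',r.camera('scene')[:,:,::-1])
crop('pics/c9.png','pics/c9c.png',285,170,90,70,8)
```

```text
t 16.62 ee [0.5719 0.2133 0.0375] jaw heading 22.0 xaxis [-0.  0. -1.] q [-0.461  0.486  0.037  1.705 -0.021  0.951 -0.032] w 0.0599 F [-0.4 -0.5 -2. ] T [-0.12  0.04  0.  ]
shift cm [-0.45 -0.25 -0.17]
twist units options 0.41 36.41 -35.59
```

View pics/c9c.png

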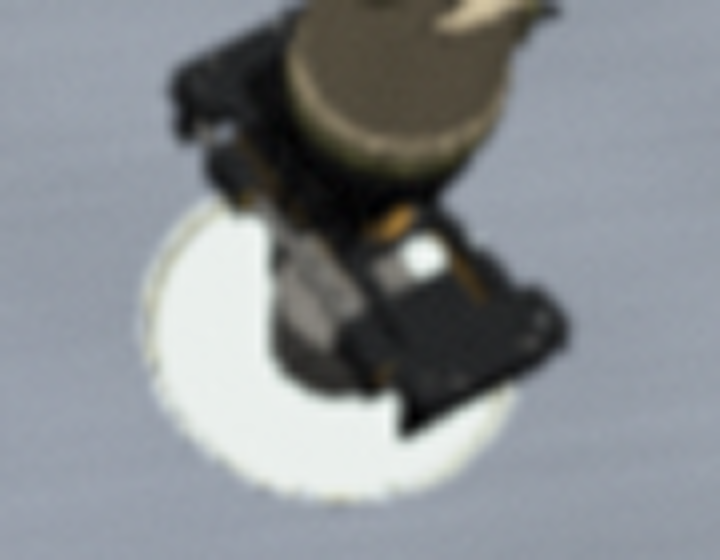

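Call:
drive_tool --pt "0.1 0 0 0" --pt "0.1 0 0 0" --pt "0.1 0 0 0"

```text
time: 16.92
ee_pos: [0.5719, 0.2133, 0.0365]
eef_rot: [0.395, 0.586, -0.395, 0.586]
ft_force: [-1.5, -0.9, -2.2]
width: 0.0603
```

Call:
drive_tool --pt "0.1 0 0 0" --pt "0.1 0 0 0" --pt "0.1 0 0 0"

```text
time: 17.17
ee_pos: [0.5721, 0.2133, 0.0358]
eef_rot: [0.395, 0.586, -0.395, 0.586]
ft_force: [-1.4, -0.4, 1.6]
width: 0.0601
```

Call:
drive_tool --pt "0.1 0 0 0" --pt "0.1 0 0 0" --pt "0.1 0 0 0"

```text
time: 17.42
ee_pos: [0.5721, 0.2133, 0.0357]
eef_rot: [0.395, 0.586, -0.395, 0.586]
ft_force: [-5.7, -2.9, 11.9]
width: 0.0599
```

Contact at z = 0.036 (12 N). I'll ease off slightly and open.

Call:
drive_tool --pt "-0.07 0 0 0" --pt "-0.07 0 0 0"

```text
time: 17.58
ee_pos: [0.5722, 0.2133, 0.0358]
eef_rot: [0.395, 0.586, -0.395, 0.586]
ft_force: [-3.2, -2.1, 6.2]
width: 0.0606
```

Call:
drive_tool --pt "0 0 0 0" --pt "0 0 0 0" --pt "0 0 0 0" --pt "0 0 0 0" --pt "0 0 0 0" --pt "0 0 0 0" --pt "0 0 0 0" --grip 0

```text
time: 18.17
ee_pos: [0.572, 0.2134, 0.0352]
eef_rot: [0.395, 0.586, -0.395, 0.586]
ft_force: [0.2, 0.7, -0.2]
width: 0.086
```

Call:
drive_tool --pt "-1 0 0 0" --pt "-2.5 0 0 0" --pt "-5 0 0 0" --pt "-8 0 0 0" --pt "-11 0 0 0" --pt "-14 0 0 0" --pt "-16 0 0 0" --pt "-16 0 0 0"

```text
time: 18.83
ee_pos: [0.574, 0.2141, 0.2014]
eef_rot: [0.398, 0.585, -0.393, 0.588]
ft_force: [0.4, -0.3, 0.6]
width: 0.0872
```

Run:
```python
from h import *
rel([.5478,-.317,.2],132+90)
c=r.calibration('wrist');cv2.imwrite('pics/w10.png',r.camera('wrist')[:,:,::-1])
cv2.imwrite('pics/s10.png',r.camera('side')[:,:,::-1])
crop('pics/s10.png','pics/s10c.png',215,110,80,60,8)
print(c)
```

```text
t 18.83 ee [0.574  0.2141 0.2014] jaw heading 22.0 xaxis [ 0.007  0.004 -1.   ] q [-0.469  0.32   0.047  1.562 -0.016  1.251 -0.036] w 0.0872 F [ 0.4 -0.3  0.6] T [-0.07 -0.04 -0.03]
shift cm [ -0.07 -22.35  48.25]
twist units options -40.0 -4.0 -76.0
{'fx': 297.3186396354542, 'fy': 297.3186396354542, 'cx': 254.37545674871996, 'cy': 190.62846508367312, 'xyz': array([0.54858506, 0.27400086, 0.34538803]), 'orientation': array([-0.11760846, -0.02722864,  0.18928562,  0.97447309])}
```

View pics/s10c.png

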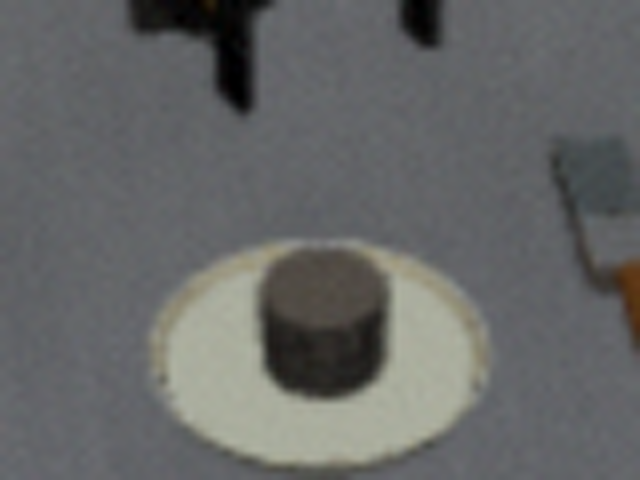

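View pics/w10.png

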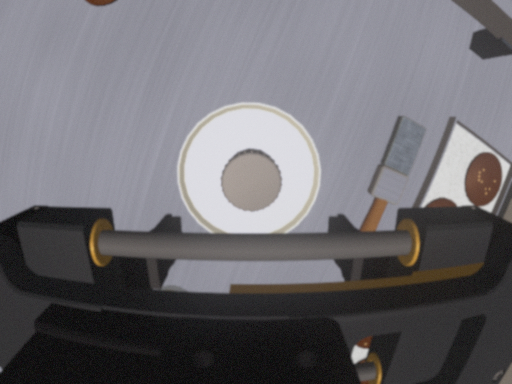

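The cap stands upright near the dish centre: dish (249,172), cap top (251,181) in the wrist view. Next is the knob.

Call:
drive_tool --pt "0 -2 4 1.4" --pt "0 -3.6 8 2.8" --pt "0 -5.4 12 4.2" --pt "0 -7.2 16 5.6" --pt "0 -9 20 7" --pt "0 -11 24 8.4" --pt "0 -12.6 28 9.8" --pt "0 -14.4 32 11.2" --pt "0 -16.2 36 12.6" --pt "0 -18 40 14" --pt "0 -20 43 15.4" --pt "0 -21.5 46 16.8" --pt "0 -22.3 48.2 18.2" --pt "0 -22.3 48.2 19.6" --pt "0 -22.3 48.2 21" --pt "0 -22.3 48.2 22.4" --pt "0 -22.3 48.2 23.8" --pt "0 -22.3 48.2 25.2" --pt "0 -22.3 48.2 26.6" --pt "0 -22.3 48.2 28"

```text
time: 20.6
ee_pos: [0.5454, -0.3168, 0.1939]
eef_rot: [-0.685, 0.173, 0.686, 0.173]
ft_force: [0.3, 0.4, 0.5]
width: 0.0873
```

Run:
```python
from h import *
rel([.5478,-.317,.2],132+90)
```

```text
t 20.6 ee [ 0.5454 -0.3168  0.1939] jaw heading -118.3 xaxis [-0.002  0.001 -1.   ] q [-0.064  0.434  0.688  1.538 -0.283  1.273 -1.402] w 0.0873 F [0.3 0.4 0.5] T [-0.02  0.15  0.02]
shift cm [-0.61 -0.1  -0.21]
twist units options -68.06 -32.06 -104.06
```

Call:
drive_tool --pt "0 -0.1 -0.2 1.4" --pt "0 -0.1 -0.2 2.8" --pt "0 -0.1 -0.2 4" --pt "0 -0.1 -0.2 4" --pt "0 -0.1 -0.2 4"

```text
time: 21.02
ee_pos: [0.5479, -0.3169, 0.1942]
eef_rot: [-0.646, 0.286, 0.647, 0.286]
ft_force: [-0.3, 0.1, 0.8]
width: 0.0869
```

Run:
```python
from h import *
rel([.5478,-.317,.099],132+90)
c=r.calibration('wrist');cv2.imwrite('pics/w11.png',r.camera('wrist')[:,:,::-1])
print(c)
crop('pics/w11.png','pics/w11c.png',190,110,130,110,6)
```

```text
t 21.02 ee [ 0.5479 -0.3169  0.1942] jaw heading -137.8 xaxis [-0.002  0.    -1.   ] q [-0.108  0.455  0.754  1.534 -0.319  1.28  -1.718] w 0.0869 F [-0.3  0.1  0.8] T [0.06 0.17 0.01]
shift cm [ 9.52  0.01 -0.02]
twist units options -71.95 -35.95 -107.95
{'fx': 297.3186396354542, 'fy': 297.3186396354542, 'cx': 254.37545674871996, 'cy': 190.62846508367312, 'xyz': array([ 0.59191202, -0.36507282,  0.33806501]), 'orientation': array([ 0.04415546, -0.11304579,  0.925929  , -0.35766804])}
```

View pics/w11c.png

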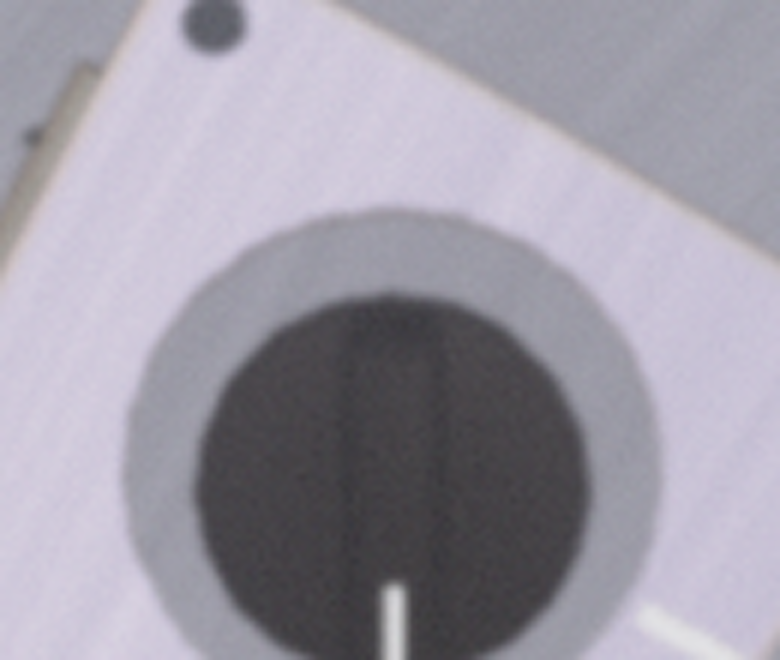

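The bar shows vertical and centred at column 255, so the jaws straddle it squarely. Descending.

Call:
drive_tool --pt "2.5 0 0 0" --pt "5 0 0 0" --pt "7 0 0 0" --pt "8.3 0 0 0" --pt "9 0 0 0" --pt "9.3 0 0 0" --pt "9.3 0 0 0" --pt "9.3 0 0 0"

```text
time: 21.73
ee_pos: [0.5488, -0.3176, 0.1032]
eef_rot: [0.647, -0.287, -0.646, -0.287]
ft_force: [0.5, -0.7, -0.7]
width: 0.087
```

Call:
drive_tool --pt "0 0 0 0" --pt "0 0 0 0" --pt "0 0 0 0" --pt "0 0 0 0" --pt "0 0 0 0" --pt "0 0 0 0" --pt "0 0 0 0" --pt "0 0 0 0" --pt "0 0 0 0" --pt "0 0 0 0" --pt "0 0 0 0" --pt "0 0 0 0" --grip 255 --force 25

```text
time: 22.73
ee_pos: [0.5483, -0.3173, 0.1022]
eef_rot: [-0.646, 0.287, 0.646, 0.287]
ft_force: [-6.2, -5.3, 2.2]
width: 0.0147
```

Run:
```python
from h import *
rel([.5478,-.317,.099],132+90)
```

```text
t 22.73 ee [ 0.5483 -0.3173  0.1022] jaw heading -138.0 xaxis [-0. -0. -1.] q [-0.076  0.543  0.708  1.626 -0.383  1.116 -1.676] w 0.0147 F [-6.2 -5.3  2.2] T [-1.49  1.9   0.08]
shift cm [0.32 0.02 0.05]
twist units options -71.99 -35.99 -107.99
```

Call:
drive_tool --pt "0 0 0 -0.8" --pt "0 0 0 -1.6" --pt "0 0 0 -2.4" --pt "0 0 0 -3.2" --pt "0 0 0 -4" --pt "0 0 0 -4.8" --pt "0 0 0 -5.6" --pt "0 0 0 -6.4" --pt "0 0 0 -7.2" --pt "0 0 0 -8" --pt "0 0 0 -8.8" --pt "0 0 0 -9.6" --pt "0 0 0 -10.3" --pt "0 0 0 -11" --pt "0 0 0 -11" --pt "0 0 0 -11"

```text
time: 24.07
ee_pos: [0.548, -0.3171, 0.1022]
eef_rot: [-0.706, -0.043, 0.706, -0.042]
ft_force: [-2.6, 1.4, 3.0]
width: 0.0139
```

Run:
```python
from h import *
rel([.5478,-.317,.099],-76)
```

```text
t 24.07 ee [ 0.548  -0.3171  0.1022] jaw heading -83.1 xaxis [-0.001  0.001 -1.   ] q [ 0.065  0.494  0.508  1.619 -0.263  1.098 -0.807] w 0.0139 F [-2.6  1.4  3. ] T [0.35 0.75 0.1 ]
shift cm [ 0.32 -0.01  0.02]
twist units options -1.42 34.58 -37.42
```

Call:
drive_tool --pt "0 0 0 -0.3" --pt "0 0 0 -0.6" --pt "0 0 0 -0.9" --pt "0 0 0 -1.2" --pt "0 0 0 -1.2"

```text
time: 24.48
ee_pos: [0.548, -0.317, 0.1021]
eef_rot: [-0.702, -0.081, 0.703, -0.081]
ft_force: [-4.3, 3.3, 4.1]
width: 0.0138
```

Run:
```python
from h import *
rel([.5478,-.317,.099],-76)
```

```text
t 24.48 ee [ 0.548  -0.317   0.1021] jaw heading -76.8 xaxis [-0.001  0.001 -1.   ] q [ 0.081  0.49   0.487  1.618 -0.251  1.097 -0.707] w 0.0138 F [-4.3  3.3  4.1] T [ 0.65  1.11 -0.28]
shift cm [ 0.31 -0.01  0.02]
twist units options -0.17 35.83 -36.17
```

Call:
drive_tool --pt "0 0 0 -0.2" --pt "0 0 0 -0.4" --pt "0 0 0 -0.4" --pt "0 0 0 -0.4"

```text
time: 24.82
ee_pos: [0.5482, -0.317, 0.1022]
eef_rot: [-0.701, -0.093, 0.701, -0.092]
ft_force: [-4.6, 3.3, 3.8]
width: 0.0136
```

Run:
```python
from h import *
rel([.5478,-.317,.099],-76)
```

```text
t 24.82 ee [ 0.5482 -0.317   0.1022] jaw heading -75.0 xaxis [-0.     0.001 -1.   ] q [ 0.086  0.489  0.48   1.618 -0.247  1.096 -0.677] w 0.0136 F [-4.6  3.3  3.8] T [ 0.63  1.08 -0.59]
shift cm [ 0.32 -0.01  0.04]
twist units options 0.21 36.21 -35.79
```

The torque rose to -0.59 N m against 0.05 of friction, so the knob is on the stop. Release, rise and check.

Call:
drive_tool --pt "0 0 0 0" --pt "0 0 0 0" --pt "0 0 0 0" --pt "0 0 0 0" --pt "0 0 0 0" --pt "0 0 0 0" --grip 0

```text
time: 25.32
ee_pos: [0.5484, -0.3173, 0.1022]
eef_rot: [0.701, 0.093, -0.701, 0.093]
ft_force: [-0.5, -0.9, -0.2]
width: 0.0461
```

Call:
drive_tool --pt "-1.5 0 0 0" --pt "-3.5 0 0 0" --pt "-6 0 0 0" --pt "-9 0 0 0" --pt "-12 0 0 0" --pt "-12 0 0 0" --pt "-12 0 0 0" --pt "-12 0 0 0"

```text
time: 25.98
ee_pos: [0.5482, -0.317, 0.2216]
eef_rot: [-0.701, -0.093, 0.701, -0.092]
ft_force: [-0.2, 0.2, -0.5]
width: 0.0863
```

Run:
```python
from h import *
rel([.5478,-.317,.099],-76)
c=r.calibration('wrist');cv2.imwrite('pics/w12.png',r.camera('wrist')[:,:,::-1]);print(c)
for n in('side','scene'):cv2.imwrite(f'pics/{n}12.png',r.camera(n)[:,:,::-1])
crop('pics/w12.png','pics/w12c.png',185,110,130,110,6)
```

```text
t 25.98 ee [ 0.5482 -0.317   0.2216] jaw heading -75.0 xaxis [-0.  0. -1.] q [ 0.061  0.386  0.515  1.49  -0.193  1.316 -0.715] w 0.0863 F [-0.2  0.2 -0.5] T [-0.09  0.2   0.02]
shift cm [ 1.226e+01 -1.000e-02  4.000e-02]
twist units options 0.21 36.21 -35.79
{'fx': 297.3186396354542, 'fy': 297.3186396354542, 'cx': 254.37545674871996, 'cy': 190.62846508367312, 'xyz': array([ 0.61111563, -0.30010653,  0.36551685]), 'orientation': array([-0.09578633,  0.0735905 , -0.60384886,  0.78789338])}
```

View pics/w12c.png

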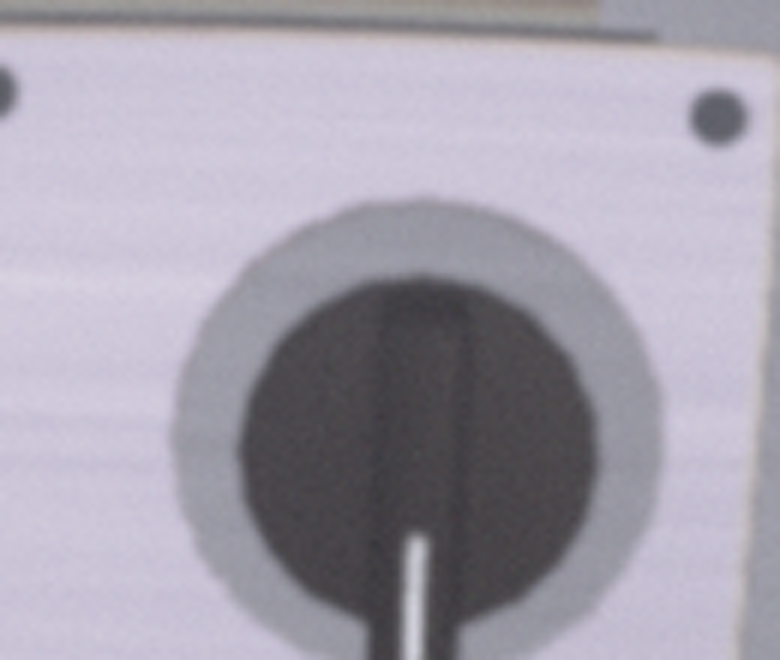

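View pics/side12.png

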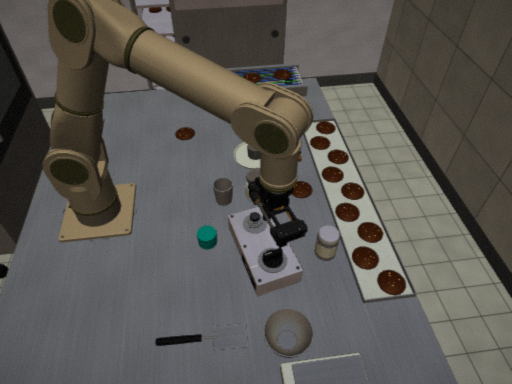

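View pics/scene12.png

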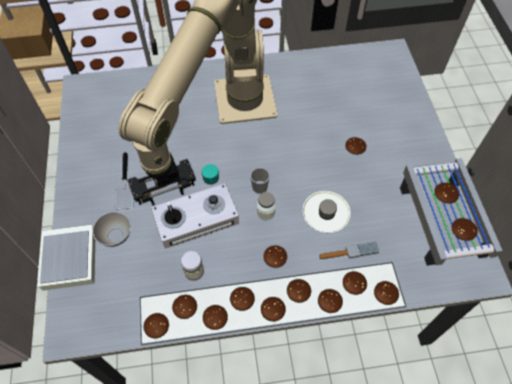

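Run:
```python
from h import *
c=r.calibration('wrist');crop('pics/w12.png','pics/w12d.png',200,150,110,100,6)
```

```text
(no output)
```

View pics/w12d.png

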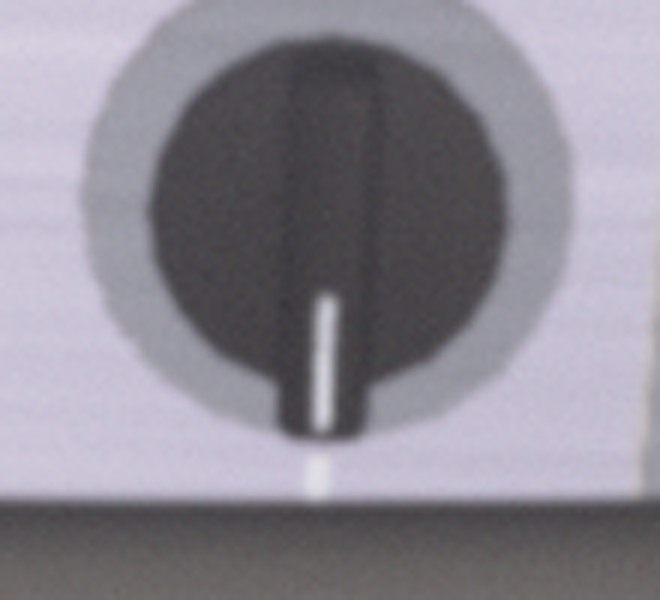

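Run:
```python
from h import *
c=r.calibration('wrist')
f=lambda x,y:((x+.5)/6-.5+185,(y+.5)/6-.5+110)
def ang(p,q,z):
    a,b=wz(c,*f(*p),z),wz(c,*f(*q),z);d=b-a;return np.degrees(np.arctan2(d[1],d[0]))
print('line',ang((417,538),(412,655),.106),'bar L',ang((384,330),(370,640),.1),'box edge x-dir',ang((775,60),(742,650),.066),'box long edge +y/-y',ang((0,28),(775,55),.066)%360)
```

```text
line -167.31009436457654 bar L -167.7733080708794 box edge x-dir -166.0228686209504 box long edge +y/-y 282.87435103536194
```

The bar's white line points at the zero mark, within about 1° of the box axis. Last comes a numeric check of the cap, then hand in.

Run:
```python
from h import *
S=r.calibration('scene')
crop('pics/scene12.png','pics/sc12c.png',295,185,64,50,10)
cap=onz(S,327.5,207,.052);dish=onz(S,326.7,211.7,.01);print(cap,dish,np.linalg.norm((cap-dish)[:2]))
```

```text
[0.57458057 0.21138026 0.052     ] [0.57023016 0.21467417 0.01      ] 0.005456735623932144
```

View pics/sc12c.png

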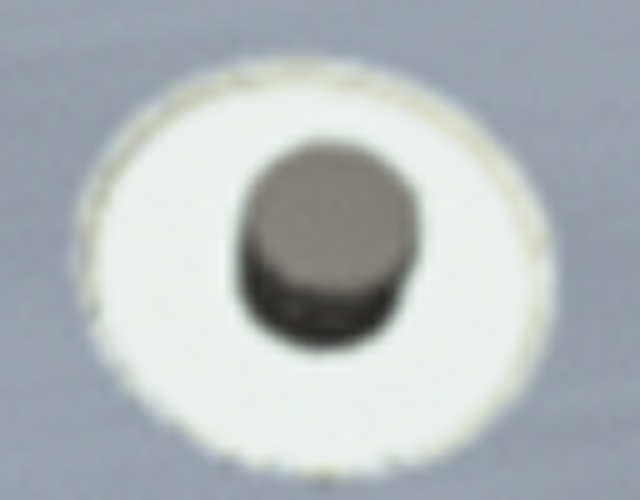

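The cap is flat and upright, about 5 mm from the dish centre.

```bash
python3 -c "
from bench import r
print(r.close_job())"
```

```text
the job is handed in; nothing more can be done
None
```

I unscrewed the grey cap, set it down in the dish, turned the counter knob back to its zero stop and handed the job in at about 26 s. The hand-in gave no verdict.

- **Cap:** I turned it about 265° anticlockwise in one stroke at 60 N, with no regrip needed, and it lifted free. The last images show it upright on the dish floor, about 5 mm from the dish centre.
- **Lowering the cap:** It touched the dish at a tool height of 36 mm, not the 42 mm I expected. It was sitting about 6 mm higher between the fingers than I had assumed, and I didn't establish why. I lowered it in 1 mm steps and released it at contact.
- **Knob:** I turned it about 62° until it met the stop, where the torque rose to about 0.6 N m. Its white line points at the zero mark, within about 1° of the doser's axis (1.3° against one box edge).
- **Clearance:** The gripper is open, about 12 cm above the knob, with wrist force near zero. In the last pictures the bystanders and the turquoise look-alike appear where they started. I checked that by eye and did not measure it.

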